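Find and seat the proud drill bush with a straightedge

ROBOT

A 6-joint arm with a two-finger parallel gripper is mounted at the origin on a cart in front of the work surface, level with it; the furniture and walls round the work are solid. World frame = base frame: x ahead of the robot, y to its left, z up, the work surface at z = 0. Lengths are in m, angles in rad, forces in N, time in s.
With the tool pointing down it reaches from about 0.35 to 0.975 m from the base axis. Payload 4.9 kg.
Tool frame: the origin (TCP) lies on the mounting face of the last link; the fingertips stand 173 mm ahead of it and the grasp point (between the pads) lies ctrl.pinch_z ahead of it (ctrl.pinch_z is the distance from the TCP to the grasp point, in m); z points along the fingers, y is the line along which they close (so a half turn about z gives the same grasp; the last joint's range is limited). The gripper opens to 85 mm and grips with 20 to 120 N. Pads are 22 mm wide; open, the fingers measure 114 mm over their backs; the gripper's body (76 mm by 85 mm) begins 54 mm behind the grasp point. The pads swing forward as they close: fully open they stand 13 mm farther back than shut.
Start: joints at [1.092, 0.053, 1.613, -0, 1.476, -0.119], TCP at [0.22, 0.585, 0.405] pointing down, gripper open.
Joint ranges: [-3.01, 3.01], [-1.01, 2.22], [0.06, 2.58], [-1.02, 4.17], [0.09, 2.62], [-3.14, 3.14]. Speed limits (rad/s): [2.57, 2.57, 3.14, 3.14, 3.14, 3.14].

INTERFACE

Orientations are given as a rotation vector (axis times angle).
In Python, from station import telemetry, eyes, ctrl gives the robot as it stands.
- The arm moves only by the tool apply_moves, never from a script. Its argument "plan" is a list of rows, each a list of 5 numbers: the finger opening in m, from 0 to 0.0854, then the shift along the tool's x, y, z in m, then the turn about the tool's z in rad. In form: [[jaw, x, y, z, roll], ...]. A call has 1 to 12 rows; each row is the pose to reach, as a shift and turn from the pose commanded when the call began, along the tool's axes at that moment; what a row does not reach only later rows make up. A row lasts 1/12 s, in which the tool goes at most 41.7 mm and 7.16 degrees, less where a joint would pass 70% of its speed; a pose out of reach is approached as far as the arm can. A call with a gripper value outside its range is refused whole. The fingers move at their own pace and stop on an object; "newtons" is the grip in N (left out, the last holds). Time passes only in rows, so rows that repeat a pose let the fingers close. It gives the time, the measured TCP pose, the force, the opening and the grip force at its end, in the units of the state.
- telemetry.get_obs(): the state, without advancing time (a new reading comes with each control period).
- eyes.get_image(name): name is "side" or "top" or "wrist"; returns a dict with "img" (480x640x3 uint8, blue, green, red), "range_z" (480x640 float32, m along the optical axis (not along the pixel's ray), 0 where there is no reading), "K" (3x3 intrinsics, pixels), "pose" (4x4, takes a point from camera to world coordinates); the wrist camera has in their place "hand_eye" (4x4, takes a point from camera to tool coordinates, whose origin is the TCP and whose axes are the flange's). Camera axes: x right, y down, z forward; pixel columns grow to the right and rows downward; lengths in m; the calibration is good to about 2 mm. A picture is of the moment at which its call begins: read the wrist's pose just before it.
- ctrl.finish_job(): hands the job in; it is judged then, once.
Trained networks look in a picture, given as the dict that the camera call returned (one of the last four; its "shot" number tells which), for a name from the list of things; names that differ only in an ending like _2 or _b are one class to them, and where a whole thing is asked for, a point or a joint stands for the part that bears it (a point fixed in the world has none). Each returns a list of dicts, best first, with "confidence" (0 to 1); they miss things now and then, are a little off and sometimes report something else, mostly with a low value. They report only what shows in the picture. A call takes as long as a camera call.
- eyes.search_frame(thing, picture): "box" ([left, top, right, bottom] in pixels, round what is visible of it).
- eyes.outline_of(thing, picture): "region" (480x640 bool, what is visible of it) and "box" ([left, top, right, bottom] in pixels, round what is visible of it).
- eyes.tip_of(thing, picture): "point" ([column, row] in pixels: a listed point, or the origin of a listed thing).
The state is a dict: "t": time; "q": joint angles; "dq": joint speeds; "effort": joint torques, N m; "tool_pos": TCP position; "tool_rot": TCP orientation; "contact_force": force on the tool from outside, world axes, zero at the start; "wrist_torque": the same for the moment, N m; "opening": finger opening in m; "grip_force": force on a finger pad.
Only numpy, scipy, OpenCV 4.12 (cv2) and the standard library are available. Lean on these libraries where they do the work, as an engineer would, in place of code of your own. Each camera call takes 0.05 s, during which the arm holds its last target. There are 200 camera calls.

TASK

One of the three drill bushes in the jig plate has crept up a few millimetres: find it by laying the straightedge squarely across the plate over the bushes, one after another, and where it does not lie flat press its near end and then its far end gently, to feel it rock. There, bear down steadily on the middle of the straightedge's grip, never on a bush with the fingers, until the bush is home and flush with the plate, then press the near end and the far end once more to make sure that nothing rocks. Leave the straightedge lying flat there, without ever bearing hard on the plate and with the other tools left alone.

Things in the scene. Friction and masses are not known exactly. Their poses are not given: they have to be found in the camera images.
- jig: Drilling jig fixed to the bench: flat aluminium plate 150 mm across (its x, away from the robot) and 320 mm long (its y), upper face level, 36 mm above the bench. Origin under the plate's centre at bench height, z up. Its ends carry thumbscrews 13 mm high, 145 mm from the middle. Three steel drill bushes sit at the stations. Over 40 N on the plate through the straightedge is too hard.
- station_1 (a point): Bore centre of the right-hand bush (jig x 0, y -100 mm), at the height of the plate's face. A bush is a flat-topped ring, 22 mm across. Two are flush; one, any of the three, stands 3 to 4.5 mm proud.
- station_2 (a point): The same for the middle bush (jig x 0, y 0). A seal ring holds each bush with about 12 N (a little more if pushed fast): it stays where it is left, carries the straightedge, and fingers could push it in below the face.
- station_3 (a point): The same for the left-hand bush (jig x 0, y +100 mm).
- straightedge: Loose, about 0.4 kg, alike at both ends: ground steel bar 160 mm long (its x), 28 mm wide, 10 mm thick, and on its middle a dark wooden grip rib 84 mm long, 12 mm thick, top 34 mm above the underside, to be pinched across. Press the bare ends about 60 mm from the middle, so above the plate. Origin: centre of the underside, z up.
- edge_end_1 (a point): Underside of the straightedge, 75 mm from the middle towards its -x. Over the proud bush the straightedge rests level on the bush's flat top; with one end pressed onto the plate the other stands 7 to 11 mm up.
- edge_end_2 (a point): Underside of the straightedge, 75 mm from the middle towards its +x.
- file_guide: Bystander: loose blue edge filing guide with a black knob, 44 x 100 x 34 mm, right of the jig. Origin under its centre.
- caliper: Bystander: loose vernier caliper lying flat, 55 x 202 x 8 mm, behind the jig. Origin under its centre.
- tape_measure: Bystander: loose yellow pocket tape measure, 32 x 63 x 57 mm, behind the jig. Origin under its centre.

How it is judged:
By the outcome, as a careful person would: the job done as asked, in the order asked, and still so for the second after the job is handed in, with the robot touching nothing.
It also fails if it takes over 67 s, if anything falls off the work surface, if the arm or the gripper's body presses on something with over 40 N, if the wrist force passes 120 N, or if a joint passes its speed limit or range.

## Working session

There is one attempt and no reset: what is moved stays moved. The work goes in short steps, Python scripts to look and compute and a tool call to move; the robot and the scene stay as the last step left them, time stands still between calls to the robot, and variables do not carry over. Pictures are saved under pics/ and viewed, at most 10 in all, crops included, and the job is handed in when it is done.

Besides the shell and the picture viewer there is one more tool, called after "Call:" as a command line: name --pt "numbers of a row" for each row, then --argument value for the rest. apply_moves: Moves the arm, as the interface text tells. Its arguments: {"type":"object","properties":{"plan":{"type":"array","items":{"type":"array","items":{"type":"number"}}},"newtons":{"type":"number"}},"required":["plan"]}

```bash
mkdir -p pics; cat > h.py <<'E'
import numpy as np, cv2
from scipy.spatial.transform import Rotation as R
from station import telemetry, eyes, ctrl
def shot(name):
    o=telemetry.get_obs(); d=eyes.get_image(name)
    if name=='wrist':
        T=np.eye(4);T[:3,:3]=R.from_rotvec(o['tool_rot']).as_matrix();T[:3,3]=o['tool_pos'];d['W']=T@d['hand_eye']
    else: d['W']=d['pose']
    return d
def ray(d,p):
    v=np.linalg.inv(d['K'])@[p[0],p[1],1]; return d['W'][:3,3],d['W'][:3,:3]@v
def onz(d,p,z):
    c,v=ray(d,p); return c+v*(z-c[2])/v[2]
def cloud(d):
    z=d['range_z'];v,u=np.mgrid[:480,:640]
    P=np.stack([u,v,np.ones_like(u)],-1)@np.linalg.inv(d['K']).T*z[...,None]
    return P@d['W'][:3,:3].T+d['W'][:3,3]
E
python3 - <<'E'
from h import *
o=telemetry.get_obs();print(o,ctrl.pinch_z)
for n in ['top','side','wrist']:
    d=shot(n);cv2.imwrite(f'pics/{n}0.png',d['img']);print(n,d['W'][:3].round(3).tolist(),d['K'][0,0])
    C=cloud(d)
    for t in ['jig','straightedge','file_guide','caliper','tape_measure']:
        for r in eyes.outline_of(t,d)[:1]:
            m=r['region']&(d['range_z']>0);print(t,round(r['confidence'],2),r['box'],np.median(C[m],0).round(3),np.percentile(C[m],[2,98],0).round(3).tolist())
    for t in ['station_1','station_2','station_3','edge_end_1','edge_end_2','straightedge']:
        for r in eyes.tip_of(t,d)[:2]:
            print(t,round(r['confidence'],2),np.round(r['point']),onz(d,r['point'],.036 if 'st' in t and '_' in t else 0).round(3))
E
```

```text
{'t': 0.0, 'q': array([ 1.09196904e+00,  5.33543288e-02,  1.61432902e+00, -3.41683980e-05,
        1.47602694e+00, -1.18992673e-01]), 'dq': array([-0.00099196, -0.00073313,  0.00177043, -0.00118208, -0.00067336,
       -0.00102184]), 'effort': array([-5.83897563e-04, -3.93652046e+01, -3.70188046e+01, -1.49750817e-04,
        6.78429191e-03,  4.29230710e-06]), 'tool_pos': array([0.21994279, 0.58472085, 0.4034433 ]), 'tool_rot': array([-0.56207128, -3.09030039,  0.003194  ]), 'contact_force': array([0.73393104, 0.30019042, 0.12154658]), 'wrist_torque': array([-0.01848384, -0.05918589, -0.00486205]), 'grip_force': 0.0, 'opening': 0.08545749306623367} 0.1547
top [[0.028, -0.992, 0.121, 0.411], [-1.0, -0.026, 0.018, -0.047], [-0.015, -0.122, -0.992, 1.321]] 569.5358286994973
jig 0.89 [293.3, 231.4, 437.5, 299.4] [ 0.511 -0.125  0.036] [[0.438, -0.278, 0.03], [0.586, 0.029, 0.046]]
file_guide 0.64 [454.9, 236.5, 492.0, 253.6] [ 0.566 -0.373  0.025] [[0.546, -0.417, 0.012], [0.588, -0.335, 0.036]]
caliper 0.9 [358.5, 164.5, 436.5, 193.8] [ 0.713 -0.222  0.006] [[0.683, -0.291, -0.001], [0.7
[... 1530 characters left out ...]
[304. 193.] [ 0.522 -0.216  0.036]
station_3 0.79 [336. 249.] [ 0.507 -0.028  0.036]
station_3 0.75 [304. 193.] [ 0.522 -0.216  0.036]
edge_end_1 0.9 [393. 342.] [0.466 0.241 0.   ]
edge_end_1 0.57 [347. 382.] [0.607 0.29  0.   ]
edge_end_2 0.9 [393. 342.] [0.466 0.241 0.   ]
edge_end_2 0.57 [347. 382.] [0.607 0.29  0.   ]
straightedge 0.8 [370. 360.] [0.536 0.262 0.   ]
wrist [[0.352, 0.893, 0.281, 0.147], [0.936, -0.336, -0.105, 0.613], [0.001, 0.3, -0.954, 0.373]] 357.5931976429761
straightedge 0.43 [129.6, 463.9, 141.7, 471.9] [0.462 0.23  0.009] [[0.212, 0.215, -0.001], [0.475, 0.535, 0.299]]
edge_end_1 0.43 [148. 459.] [0.464 0.243 0.   ]
edge_end_2 0.43 [148. 459.] [0.464 0.243 0.   ]
```

View pics/top0.png

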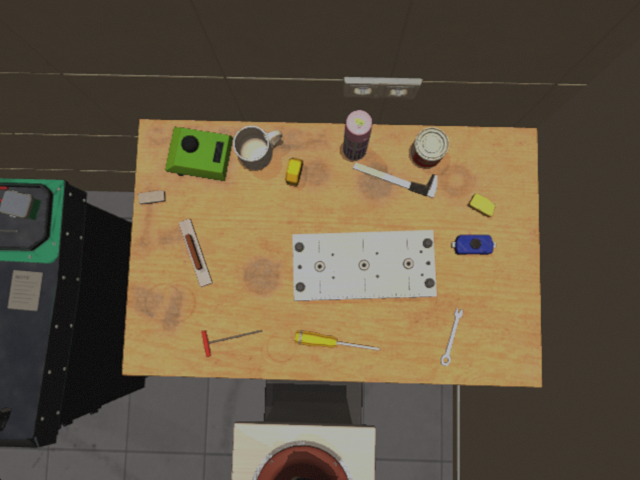

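View pics/side0.png

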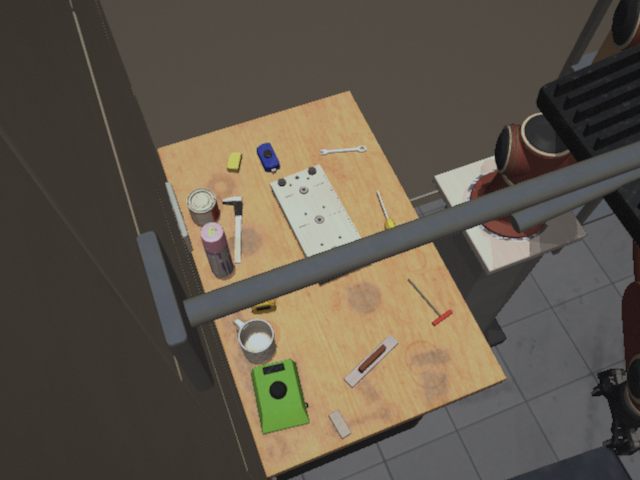

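```bash
python3 - <<'E'
from h import *
for n in ['top','side']:
    d=shot(n);C=cloud(d);z=d['range_z']>0
    # straightedge bar & grip
    reg=z&(C[...,0]>.43)&(C[...,0]<.65)&(C[...,1]>.2)&(C[...,1]<.34)
    for lo,hi,l in [(.006,.015,'bar'),(.028,.04,'grip')]:
        m=reg&(C[...,2]>lo)&(C[...,2]<hi);P=C[m][:,:2].astype(np.float32)
        r=cv2.minAreaRect(P);print(n,l,m.sum(),r,np.median(C[m][:,2]),'pca',P.mean(0), [ (np.degrees(np.arctan2(v[1],v[0]))) for v in np.linalg.svd(P-P.mean(0),full_matrices=False)[2][:1]])
    m=z&(abs(C[...,2]-.036)<.004)&(C[...,0]>.41)&(C[...,0]<.61)&(C[...,1]>-.3)&(C[...,1]<.06)
    P=C[m].astype(np.float32);print('jig',cv2.minAreaRect(P[:,:2]),np.median(P[:,2]))
E
```

```text
top bar 606 ((0.5392084717750549, 0.2695304751396179), (0.21938078105449677, 0.13554267585277557), 0.7486695647239685) 0.009559543940005466 pca [0.5317048 0.2642719] [np.float32(-162.37874)]
top grip 197 ((0.5327613353729248, 0.26561489701271057), (0.08322697132825851, 0.013354995287954807), 21.134702682495117) 0.03352446400897224 pca [0.5338152 0.2654087] [np.float32(-158.01813)]Traceback (most recent call last):
  File "<stdin>", line 10, in <module>
cv2.error: OpenCV(4.12.0) /io/opencv/modules/imgproc/src/convhull.cpp:143: error: (-215:Assertion failed) total >= 0 && (depth == CV_32F || depth == CV_32S) in function 'convexHull'
```

The top view shows the jig with its bushes at about (319,267), (364,265) and (408,263). The straightedge lies loose on the left at about (195,252). The side view shows it at (372,360), with station 3 hidden behind the post. I'll move above the straightedge next.

Call:
apply_moves --pt "0.0854 -0.406 -0.188 0.103 -0.726" --pt "0.0854 -0.406 -0.188 0.103 -0.726" --pt "0.0854 -0.406 -0.188 0.103 -0.726" --pt "0.0854 -0.406 -0.188 0.103 -0.726" --pt "0.0854 -0.406 -0.188 0.103 -0.726" --pt "0.0854 -0.406 -0.188 0.103 -0.726" --pt "0.0854 -0.406 -0.188 0.103 -0.726" --pt "0.0854 -0.406 -0.188 0.103 -0.726" --pt "0.0854 -0.406 -0.188 0.103 -0.726" --pt "0.0854 -0.406 -0.188 0.103 -0.726" --pt "0.0854 -0.406 -0.188 0.103 -0.726" --pt "0.0854 -0.406 -0.188 0.103 -0.726"

```text
t: 2.85
tool_pos: [0.5363, 0.2624, 0.3004]
tool_rot: [0.566, -3.09, 0.003]
contact_force: [-0.1, -1.3, 0.2]
opening: 0.0855
grip_force: 0.0
```

```bash
cat >> h.py <<'E'
def rel(x=None,y=None,z=None,yaw=None):
    "row from the present measured pose to TCP x,y,z and tool-x yaw (deg)"
    o=telemetry.get_obs();M=R.from_rotvec(o['tool_rot']).as_matrix();p=o['tool_pos']
    t=np.array([p[0] if x is None else x,p[1] if y is None else y,p[2] if z is None else z])
    cy=np.degrees(np.arctan2(M[1,0],M[0,0]));dr=0 if yaw is None else -np.radians((yaw-cy+180)%360-180)
    return (M.T@(t-p)).round(4),round(dr,4),'pose',p.round(4),round(cy,2),'f',o['contact_force'].round(1)
def rect(P): 
    (c,s,a)=cv2.minAreaRect(P[:,:2].astype(np.float32)); 
    if s[0]<s[1]: a+=90;s=s[::-1]
    return np.round(c,4),np.round(s,4),round((a+90)%180-90,2)
E
python3 - <<'E'
from h import *
d=shot('wrist');cv2.imwrite('pics/w1.png',d['img']);C=cloud(d);z=d['range_z']>0
r=eyes.outline_of('straightedge',d);print([(x['confidence'],x['box']) for x in r])
t=eyes.tip_of('straightedge',d);print([(x['confidence'],onz(d,x['point'],0)) for x in t][:2])
reg=z&r[0]['region']
for lo,hi in [(.006,.015),(.028,.042)]:
    P=C[reg&(C[...,2]>lo)&(C[...,2]<hi)];print(len(P),rect(P),np.median(P[:,2]))
print(rel())
E
```

```text
[(0.83, [303.0, 121.6, 348.1, 324.1])]
[(0.71, array([0.5338857 , 0.26464432, 0.        ]))]
5437 (array([0.5311, 0.2664]), array([0.1598, 0.0276]), 21.9) 0.009471110460802346
1994 (array([0.5307, 0.2662]), array([0.0834, 0.012 ]), 21.51) 0.03333354013997428
(array([0., 0., 0.]), 0, 'pose', array([0.5342, 0.2654, 0.3013]), np.float64(-159.14), 'f', array([-0.4,  0. , -0.4]))
```

Call:
apply_moves --pt "0.05 0.002 0.0016 0.04 -0.012" --pt "0.05 0.002 0.0016 0.08 -0.012" --pt "0.05 0.002 0.0016 0.1 -0.012" --pt "0.05 0.002 0.0016 0.113 -0.012" --pt "0.05 0.002 0.0016 0.113 -0.012" --pt "0.05 0.002 0.0016 0.113 -0.012" --pt "0.0 0.002 0.0016 0.113 -0.012" --pt "0.0 0.002 0.0016 0.113 -0.012" --pt "0.0 0.002 0.0016 0.113 -0.012" --pt "0.0 0.002 0.0016 0.113 -0.012" --pt "0.0 0.002 0.0016 0.113 -0.012" --pt "0.0 0.002 0.0016 0.113 -0.012" --newtons 40

```text
t: 4.0
tool_pos: [0.5325, 0.2671, 0.191]
tool_rot: [-0.59, 3.082, 0.001]
contact_force: [-0.8, -0.5, 5.9]
opening: 0.0112
grip_force: 41.0
```

Call:
apply_moves --pt "0.0 0 0 -0.03 0" --pt "0.0 0 0 -0.07 0" --pt "0.0 0 0 -0.11 0" --pt "0.0 0.1346 -0.2587 -0.11 0.29" --pt "0.0 0.1346 -0.2587 -0.11 0.29" --pt "0.0 0.1346 -0.2587 -0.11 0.29" --pt "0.0 0.1346 -0.2587 -0.11 0.29" --pt "0.0 0.1346 -0.2587 -0.11 0.29" --pt "0.0 0.1346 -0.2587 -0.11 0.29" --pt "0.0 0.1346 -0.2587 -0.11 0.29" --pt "0.0 0.1346 -0.2587 -0.11 0.29" --pt "0.0 0.1346 -0.2587 -0.11 0.29"

```text
t: 5.0
tool_pos: [0.5011, -0.0253, 0.298]
tool_rot: [0.131, -3.138, -0.001]
contact_force: [0.4, 0.7, -4.2]
opening: 0.0111
grip_force: 40.4
```

```bash
python3 - <<'E'
from h import *
for n in ['wrist','side']:
    d=shot(n);cv2.imwrite(f'pics/{n}2.png',d['img']);C=cloud(d);z=d['range_z']>0
    for x in eyes.tip_of('station_1',d):print(n,round(x['confidence'],2),np.round(x['point']),onz(d,x['point'],.036).round(4))
    for x in eyes.outline_of('jig',d)[:1]:
        P=C[x['region']&z&(abs(C[...,2]-.036)<.004)];print(x['confidence'],rect(P),np.median(P[:,2]))
    for x in eyes.outline_of('straightedge',d)[:1]:
        P=C[x['region']&z];print(x['confidence'],x['box'],np.percentile(P,[2,50,98],0).round(3).tolist())
print(rel())
E
```

```text
wrist 0.8 [ 26. 245.] [ 0.5149 -0.224   0.036 ]
wrist 0.6 [174. 254.] [ 0.5131 -0.1243  0.036 ]
0.75 (array([ 0.5096, -0.1124]), array([0.2973, 0.151 ]), -86.75) 0.03536265613265284
0.89 [283.3, 116.7, 354.9, 423.4] [[0.42, -0.042, 0.115], [0.463, -0.026, 0.117], [0.564, -0.013, 0.141]]
side 0.95 [320. 219.] [ 0.5109 -0.1234  0.036 ]
side 0.9 [303. 194.] [ 0.5236 -0.214   0.036 ]
side 0.89 [332. 249.] [ 0.515  -0.0321  0.036 ]
0.55 (array([ 0.5166, -0.1577]), array([0.2563, 0.1499]), -87.32) 0.035689585432558735
(array([0., 0., 0.]), 0, 'pose', array([ 0.5019, -0.0222,  0.2986]), np.float64(-174.83), 'f', array([-0.9, -0.7, -3.7]))
```

View pics/wrist2.png

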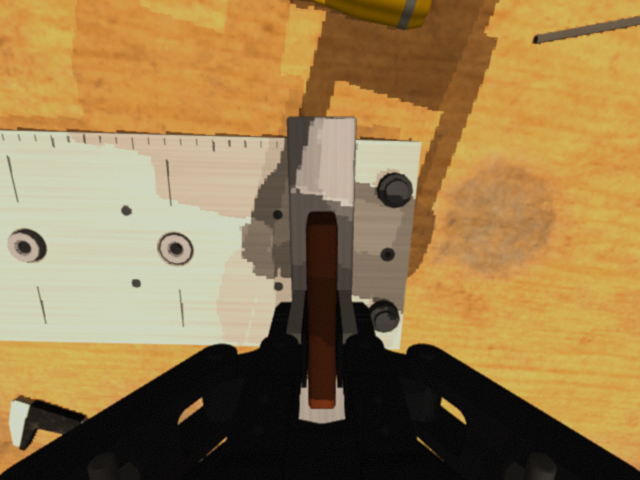

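The wrist view shows the gripped bar over the left station. The other bushes are at about (174,250) and (26,245), and the plate is turned about 2° from the bar. I'll correct the yaw and lower.

Call:
apply_moves --pt "0.0 -0.0039 -0.0029 0.03 0.033" --pt "0.0 -0.0039 -0.0029 0.05 0.033" --pt "0.0 -0.0039 -0.0029 0.06 0.033" --pt "0.0 -0.0039 -0.0029 0.0625 0.033" --pt "0.0 -0.0039 -0.0029 0.064 0.033" --pt "0.0 -0.0039 -0.0029 0.065 0.033" --pt "0.0 -0.0039 -0.0029 0.066 0.033" --pt "0.0 -0.0039 -0.0029 0.066 0.033"

```text
t: 6.07
tool_pos: [0.5065, -0.0259, 0.2339]
tool_rot: [-0.087, 3.138, -0.001]
contact_force: [-0.4, 0.6, -3.6]
opening: 0.0106
grip_force: 40.4
```

```bash
python3 - <<'E'
from h import *
print(rel(.506,-.0247,.2315,183.3))
d=shot('wrist');C=cloud(d);z=d['range_z']>0
for x in eyes.tip_of('station_1',d):print(round(x['confidence'],2),np.round(x['point']),onz(d,x['point'],.036).round(4))
for x in eyes.outline_of('straightedge',d)[:1]:
    P=C[x['region']&z&(C[...,2]<.06)];print(rect(P),np.median(P[:,2]))
x=eyes.outline_of('jig',d)[0];P=C[x['region']&z&(abs(C[...,2]-.036)<.004)];print(rect(P),np.median(P[:,2]))
E
```

```text
(array([0.0005, 0.0012, 0.0024]), np.float64(-0.0023), 'pose', array([ 0.5065, -0.0259,  0.2339]), np.float64(-176.83), 'f', array([-0.4,  0.6, -3.6]))
(array([ 0.5005, -0.025 ]), array([0.1522, 0.0294]), 3.1) 0.05242544859734177
(array([ 0.5084, -0.0866]), array([0.2459, 0.1512]), -86.84) 0.03540064195437881
```

Call:
apply_moves --pt "0.0 0 0.001 0.001 0" --pt "0.0 0 0.001 0.002 0" --pt "0.0 0 0.001 0.003 0" --pt "0.0 0 0.001 0.004 0" --pt "0.0 0 0.001 0.004 0"

```text
t: 6.68
tool_pos: [0.5058, -0.0248, 0.2283]
tool_rot: [0.087, -3.14, -0.0]
contact_force: [0.0, 0.6, -4.3]
opening: 0.0109
grip_force: 40.4
```

Call:
apply_moves --pt "0.0 0 0 0.001 0" --pt "0.0 0 0 0.002 0" --pt "0.0 0 0 0.003 0" --pt "0.0 0 0 0.003 0"

```text
t: 7.02
tool_pos: [0.5062, -0.0249, 0.2269]
tool_rot: [0.087, -3.14, 0.0]
contact_force: [-5.4, 0.4, 4.7]
opening: 0.0109
grip_force: 41.6
```

Call:
apply_moves --pt "0.04 0 0 -0.001 0" --pt "0.04 0 0 -0.001 0" --pt "0.04 0 0 -0.001 0" --pt "0.04 0 0 -0.001 0" --pt "0.04 0 0 -0.001 0"

```text
t: 7.43
tool_pos: [0.5061, -0.0249, 0.2268]
tool_rot: [-0.087, 3.14, -0.0]
contact_force: [0.4, -1.0, -0.1]
opening: 0.0398
grip_force: 0.0
```

```bash
cat >> h.py <<'E'
def lie():
    d=shot('wrist');C=cloud(d);z=d['range_z']>0
    x=eyes.outline_of('straightedge',d)[0];Q=C[x['region']&z];P=Q[(Q[:,2]<.056)]
    c=Q.mean(0);u=np.array([np.cos(np.radians(3.2)),np.sin(np.radians(3.2))])
    bar=P[(P[:,2]>.041)];s=(bar[:,:2]-[.506,-.0247])@u
    for a in np.arange(-.09,.09,.02):
        m=(s>a)&(s<a+.02)
        if m.sum()>20: print('s',round(a+.01,2),m.sum(),np.median(bar[m,2]).round(4))
    print('bar',rect(bar))
    g=Q[Q[:,2]>.062];print('grip',rect(g) if len(g)>9 else None,np.median(g[:,2]).round(4))
    x=eyes.outline_of('jig',d)[0];J=C[x['region']&z&(abs(C[...,2]-.036)<.004)];print('jig',rect(J),np.median(J[:,2]).round(4))
    return d
E
python3 - <<'E'
from h import *
lie();print(rel())
E
```

```text
s -0.08 2163 0.0455
s -0.06 3226 0.0455
s -0.04 2015 0.0455
s -0.02 1239 0.0455
s 0.0 1124 0.0454
s 0.02 996 0.0454
s 0.04 915 0.0454
s 0.06 1040 0.0454
bar (array([ 0.4996, -0.0246]), array([0.152 , 0.0281]), 3.21)
grip (array([ 0.5035, -0.0245]), array([0.0845, 0.0126]), 3.0) 0.0693
jig (array([ 0.5043, -0.025 ]), array([0.15  , 0.0299]), 2.5) 0.0354
(array([0., 0., 0.]), 0, 'pose', array([ 0.506 , -0.0248,  0.2267]), np.float64(-176.84), 'f', array([-0.2,  0.5,  0.6]))
```

Bar top 45.5 mm against plate 35.4 mm and level, so station 3 is flush. On to station 2.

Call:
apply_moves --pt "0.0 0 0 0 0" --pt "0.0 0 0 0 0" --pt "0.0 0 0 0 0" --pt "0.0 0 0 0 0" --pt "0.0 -0.002 0 -0.02 0" --pt "0.0 -0.002 -0.035 -0.02 0" --pt "0.0 -0.002 -0.07 -0.02 0" --pt "0.0 -0.002 -0.1 -0.02 0" --pt "0.0 -0.002 -0.1 -0.02 0" --pt "0.0 -0.002 -0.1 -0.01 0" --pt "0.0 -0.002 -0.1 -0.007 0" --pt "0.0 -0.002 -0.1 -0.007 0"

```text
t: 8.58
tool_pos: [0.5122, -0.1233, 0.2309]
tool_rot: [0.088, -3.135, -0.004]
contact_force: [0.6, -0.3, -4.4]
opening: 0.0111
grip_force: 41.1
```

Call:
apply_moves --pt "0.0 0 0 0.001 0" --pt "0.0 0 0 0.002 0" --pt "0.0 0 0 0.003 0" --pt "0.0 0 0 0.003 0"

```text
t: 8.92
tool_pos: [0.5135, -0.1241, 0.2306]
tool_rot: [0.088, -3.14, -0.0]
contact_force: [-1.3, -0.3, -3.7]
opening: 0.0113
grip_force: 41.1
```

Call:
apply_moves --pt "0.0 0 0 0.001 0" --pt "0.0 0 0 0.002 0" --pt "0.0 0 0 0.002 0" --pt "0.0 0 0 0.002 0"

```text
t: 9.25
tool_pos: [0.5134, -0.1246, 0.2287]
tool_rot: [0.087, -3.14, -0.0]
contact_force: [-0.2, -0.1, -3.2]
opening: 0.0111
grip_force: 41.1
```

Call:
apply_moves --pt "0.0 0 0 0.001 0" --pt "0.0 0 0 0.0015 0" --pt "0.0 0 0 0.002 0" --pt "0.0 0 0 0.002 0"

```text
t: 9.58
tool_pos: [0.5135, -0.1246, 0.2268]
tool_rot: [0.087, -3.14, -0.0]
contact_force: [-1.1, -0.2, -2.8]
opening: 0.011
grip_force: 41.3
```

Flat here too, to within about a millimetre. I'll release and check.

Call:
apply_moves --pt "0.04 0 0 0 0" --pt "0.04 0 0 0 0" --pt "0.04 0 0 0 0" --pt "0.04 0 0 0 0"

```text
t: 9.92
tool_pos: [0.5138, -0.1247, 0.2274]
tool_rot: [-0.087, 3.139, -0.001]
contact_force: [0.1, -0.7, -0.1]
opening: 0.0405
grip_force: 0.0
```

```bash
python3 - <<'E'
from h import *
d=lie();print(rel())
for x in eyes.tip_of('station_1',d):print(round(x['confidence'],2),np.round(x['point']),onz(d,x['point'],.036).round(4))
E
```

```text
s -0.08 1836 0.0455
s -0.06 3268 0.0455
s -0.04 2233 0.0455
s -0.02 1253 0.0454
s 0.0 1144 0.0454
s 0.02 1039 0.0455
s 0.04 904 0.0454
s 0.06 1155 0.0455
s 0.08 84 0.0454
bar (array([ 0.5078, -0.1242]), array([0.1533, 0.0282]), 3.19)
grip (array([ 0.5111, -0.124 ]), array([0.0847, 0.0127]), 3.09) 0.0693Traceback (most recent call last):
  File "<stdin>", line 2, in <module>
  File "h.py", line 38, in lie
    x=eyes.outline_of('jig',d)[0];J=C[x['region']&z&(abs(C[...,2]-.036)<.004)];print('jig',rect(J),np.median(J[:,2]).round(4))
      ~~~~~~~~~~~~~~~~~~~~~~~~^^^
IndexError: list index out of range
```

Station 2 is flush as well, so the proud one should be station 1.

Call:
apply_moves --pt "0.0 0 0 0 0" --pt "0.0 0 0 0 0" --pt "0.0 0 0 0 0" --pt "0.0 0 0 0 0" --pt "0.0 0 0 -0.02 0" --pt "0.0 0 -0.035 -0.02 0" --pt "0.0 0 -0.07 -0.02 0" --pt "0.0 0 -0.1 -0.02 0" --pt "0.0 0 -0.1 -0.02 0" --pt "0.0 0 -0.1 -0.012 0" --pt "0.0 0 -0.1 -0.007 0" --pt "0.0 0 -0.1 -0.007 0"

```text
t: 11.07
tool_pos: [0.5182, -0.2233, 0.2314]
tool_rot: [0.088, -3.137, -0.003]
contact_force: [0.1, 0.1, -3.8]
opening: 0.0111
grip_force: 41.1
```

Call:
apply_moves --pt "0.0 0 0 0.001 0" --pt "0.0 0 0 0.002 0" --pt "0.0 0 0 0.002 0" --pt "0.0 0 0 0.002 0"

```text
t: 11.4
tool_pos: [0.519, -0.2239, 0.2316]
tool_rot: [0.088, -3.14, -0.0]
contact_force: [-0.4, 0.4, -2.1]
opening: 0.0111
grip_force: 41.2
```

Call:
apply_moves --pt "0.0 0 0 0.0005 0" --pt "0.0 0 0 0.001 0" --pt "0.0 0 0 0.001 0"

```text
t: 11.65
tool_pos: [0.5191, -0.2243, 0.2309]
tool_rot: [-0.087, 3.14, 0.0]
contact_force: [0.6, 1.1, -2.7]
opening: 0.011
grip_force: 41.2
```

Call:
apply_moves --pt "0.0 0 0 0.0003 0" --pt "0.0 0 0 0.0006 0" --pt "0.0 0 0 0.0006 0"

```text
t: 11.9
tool_pos: [0.5192, -0.2244, 0.2309]
tool_rot: [-0.087, 3.14, 0.0]
contact_force: [-2.7, 2.2, 2.7]
opening: 0.0112
grip_force: 42.1
```

Call:
apply_moves --pt "0.035 0 0 -0.0005 0" --pt "0.035 0 0 -0.0005 0" --pt "0.035 0 0 -0.0005 0" --pt "0.035 0 0 -0.0005 0"

```text
t: 12.23
tool_pos: [0.5191, -0.2246, 0.2309]
tool_rot: [-0.087, 3.14, -0.001]
contact_force: [-0.0, -0.6, -0.3]
opening: 0.0349
grip_force: 0.0
```

```bash
sed -i "s/    x=eyes.outline_of('jig',d)\[0\];J.*/    pass/" h.py; python3 - <<'E'
from h import *
d=lie();print(rel())
E
```

```text
s -0.08 1789 0.0495
s -0.06 3319 0.0495
s -0.04 2193 0.0495
s -0.02 1268 0.0495
s 0.0 1140 0.0494
s 0.02 1038 0.0495
s 0.04 909 0.0495
s 0.06 1109 0.0495
s 0.08 31 0.0493
bar (array([ 0.5131, -0.224 ]), array([0.1519, 0.0281]), 3.12)
grip (array([ 0.5167, -0.2238]), array([0.084 , 0.0127]), 3.26) 0.0734
(array([0., 0., 0.]), 0, 'pose', array([ 0.519 , -0.2245,  0.2307]), np.float64(-176.84), 'f', array([ 0.1, -0.7, -0.5]))
```

The bar lies level 4.0 mm high here, so station 1 is the proud bush. Next I'll press the near end.

Call:
apply_moves --pt "0.035 0 0 -0.03 0" --pt "0.035 0 0 -0.045 0" --pt "0.0 0.03 0.0005 -0.045 0" --pt "0.0 0.0625 0.0005 -0.045 0" --pt "0.0 0.0625 0.0005 -0.045 0" --pt "0.0 0.0625 0.0005 -0.045 0" --pt "0.0 0.0625 0.0005 -0.03 0" --pt "0.0 0.0625 0.0005 -0.015 0" --pt "0.0 0.0625 0.0005 -0.008 0" --pt "0.0 0.0625 0.0005 -0.004 0" --pt "0.0 0.0625 0.0005 -0.002 0" --pt "0.0 0.0625 0.0005 -0.002 0" --newtons 30

```text
t: 13.33
tool_pos: [0.4569, -0.2274, 0.2326]
tool_rot: [0.087, -3.14, -0.0]
contact_force: [0.2, -0.1, -1.0]
opening: 0.0003
grip_force: 0.0
```

```bash
python3 - <<'E'
from h import *
d=shot('wrist');cv2.imwrite('pics/w5.png',d['img']);print(rel())
E
```

```text
(array([0., 0., 0.]), 0, 'pose', array([ 0.457 , -0.2275,  0.233 ]), np.float64(-176.82), 'f', array([0.2, 0. , 0.5]))
```

View pics/w5.png

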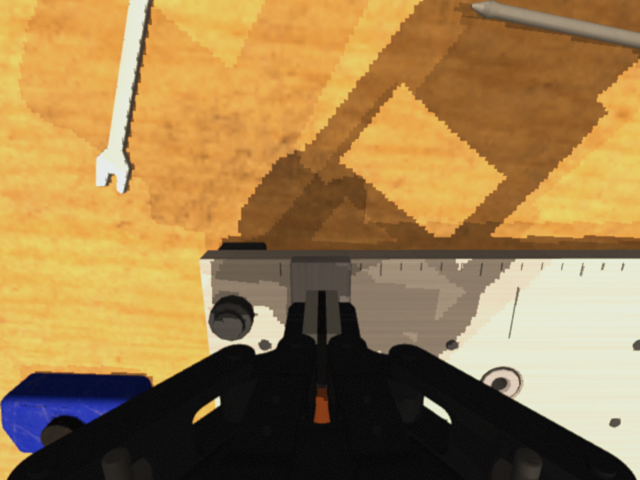

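The fingers are shut over the middle of the bar's near end (bar columns 290–350, tips near (322,310)). The rib is clear behind them at (321,405). I'll press down in small steps.

Call:
apply_moves --pt "0.0 0 0 0.001 0" --pt "0.0 0 0 0.002 0" --pt "0.0 0 0 0.003 0" --pt "0.0 0 0 0.004 0" --pt "0.0 0 0 0.005 0" --pt "0.0 0 0 0.005 0"

```text
t: 13.88
tool_pos: [0.4564, -0.2273, 0.2274]
tool_rot: [0.087, -3.14, -0.0]
contact_force: [-0.0, 0.1, -0.5]
opening: 0.0001
grip_force: 0.0
```

Call:
apply_moves --pt "0.0 0 0 0.001 0" --pt "0.0 0 0 0.002 0" --pt "0.0 0 0 0.003 0" --pt "0.0 0 0 0.003 0"

```text
t: 14.22
tool_pos: [0.4564, -0.2273, 0.2243]
tool_rot: [0.087, -3.14, -0.001]
contact_force: [0.4, 0.7, -0.6]
opening: 0.0001
grip_force: 0.0
```

Call:
apply_moves --pt "0.0 0 0 0.001 0" --pt "0.0 0 0 0.002 0" --pt "0.0 0 0 0.003 0" --pt "0.0 0 0 0.003 0"

```text
t: 14.55
tool_pos: [0.4565, -0.2273, 0.2214]
tool_rot: [0.087, -3.14, -0.0]
contact_force: [0.6, 0.2, 0.2]
opening: 0.0004
grip_force: 0.6
```

Call:
apply_moves --pt "0.0 0 0 0.0005 0" --pt "0.0 0 0 0.001 0" --pt "0.0 0 0 0.001 0"

```text
t: 14.8
tool_pos: [0.4565, -0.2274, 0.2207]
tool_rot: [0.087, -3.14, 0.0]
contact_force: [-1.0, 0.1, 1.3]
opening: -0.0003
grip_force: 0.8
```

Call:
apply_moves --pt "0.0 0 0 0.0005 0" --pt "0.0 0 0 0.001 0" --pt "0.0 0 0 0.001 0"

```text
t: 15.05
tool_pos: [0.4567, -0.2275, 0.2205]
tool_rot: [0.087, -3.14, -0.0]
contact_force: [-4.2, 1.0, 6.9]
opening: -0.0003
grip_force: 3.8
```

Call:
apply_moves --pt "0.0 0 0 0.0004 0" --pt "0.0 0 0 0.0007 0" --pt "0.0 0 0 0.0007 0"

```text
t: 15.3
tool_pos: [0.4567, -0.2276, 0.2204]
tool_rot: [0.087, -3.139, -0.0]
contact_force: [-5.7, 2.8, 11.0]
opening: 0.0002
grip_force: 5.8
```

Call:
apply_moves --pt "0.0 0 0 -0.01 0" --pt "0.0 0 0 -0.045 0" --pt "0.0 0 0 -0.05 0" --pt "0.0 -0.04 0.0015 -0.05 0" --pt "0.0 -0.08 0.0015 -0.05 0" --pt "0.0 -0.12 0.0015 -0.05 0" --pt "0.0 -0.12 0.0015 -0.05 0" --pt "0.0 -0.12 0.0015 -0.03 0" --pt "0.0 -0.12 0.0015 -0.015 0" --pt "0.0 -0.12 0.0015 -0.01 0" --pt "0.0 -0.12 0.0015 -0.006 0" --pt "0.0 -0.12 0.0015 -0.006 0"

```text
t: 16.3
tool_pos: [0.5759, -0.2192, 0.2243]
tool_rot: [0.086, -3.14, -0.001]
contact_force: [-0.0, -0.4, -0.1]
opening: 0.0001
grip_force: 0.0
```

```bash
python3 - <<'E'
from h import *
d=lie();print(rel())
E
```

```text
s -0.06 2948 0.0496
s -0.04 2696 0.0496
s -0.02 1934 0.0495
s 0.0 1698 0.0495
s 0.02 1496 0.0494
s 0.04 1344 0.0494
s 0.06 277 0.0493
bar (array([ 0.5158, -0.2239]), array([0.1211, 0.0282]), 3.21)
grip (array([ 0.5196, -0.2235]), array([0.0893, 0.0129]), 3.61) 0.0734
(array([0., 0., 0.]), 0, 'pose', array([ 0.5764, -0.2195,  0.2259]), np.float64(-176.85), 'f', array([-0.3,  0.1,  1.1]))
```

Call:
apply_moves --pt "0.0 0 -0.0005 0.001 0" --pt "0.0 0 -0.0005 0.002 0" --pt "0.0 0 -0.0005 0.003 0" --pt "0.0 0 -0.0005 0.004 0" --pt "0.0 0 -0.0005 0.0045 0" --pt "0.0 0 -0.0005 0.0045 0"

```text
t: 16.9
tool_pos: [0.5765, -0.2198, 0.2208]
tool_rot: [-0.087, 3.14, -0.001]
contact_force: [0.4, -0.3, 2.2]
opening: -0.0
grip_force: 0.6
```

Call:
apply_moves --pt "0.0 0 0 0.0005 0" --pt "0.0 0 0 0.001 0" --pt "0.0 0 0 0.001 0"

```text
t: 17.15
tool_pos: [0.5767, -0.2199, 0.2206]
tool_rot: [-0.087, 3.14, -0.001]
contact_force: [-1.3, 1.4, 5.9]
opening: -0.0
grip_force: 3.0
```

Call:
apply_moves --pt "0.0 0 0 0.0004 0" --pt "0.0 0 0 0.0007 0" --pt "0.0 0 0 0.0007 0"

```text
t: 17.4
tool_pos: [0.5767, -0.2199, 0.2205]
tool_rot: [-0.087, 3.14, -0.001]
contact_force: [-3.6, 1.1, 9.2]
opening: 0.0002
grip_force: 4.4
```

Call:
apply_moves --pt "0.0 0 0 -0.01 0" --pt "0.0 0 0 -0.045 0" --pt "0.0 0 0 -0.06 0" --pt "0.0 0.0588 -0.0006 -0.06 0" --pt "0.0 0.0588 -0.0006 -0.06 0" --pt "0.0 0.0588 -0.0006 -0.06 0" --pt "0.0 0.0588 -0.0006 -0.045 0" --pt "0.0 0.0588 -0.0006 -0.038 0" --pt "0.0 0.0588 -0.0006 -0.034 0" --pt "0.0 0.0588 -0.0006 -0.034 0"

```text
t: 18.23
tool_pos: [0.5174, -0.2232, 0.2511]
tool_rot: [0.087, -3.138, -0.003]
contact_force: [0.2, 0.7, 0.2]
opening: 0.0003
grip_force: 0.0
```

```bash
python3 - <<'E'
from h import *
d=lie();print(rel())
cv2.imwrite('pics/w6.png',d['img'])
E
```

```text
s -0.08 1390 0.0499
s -0.06 2549 0.0498
s -0.04 1742 0.0497
s -0.02 1028 0.0496
s 0.0 825 0.0495
s 0.06 81 0.0493
s 0.08 147 0.0491
bar (array([ 0.5168, -0.2238]), array([0.159 , 0.0281]), 3.22)
grip (array([ 0.492 , -0.2241]), array([0.0345, 0.0141]), 3.7) 0.0734
(array([0., 0., 0.]), 0, 'pose', array([ 0.5179, -0.2235,  0.2525]), np.float64(-176.82), 'f', array([-0.5, -0.1,  0.2]))
```

View pics/w6.png

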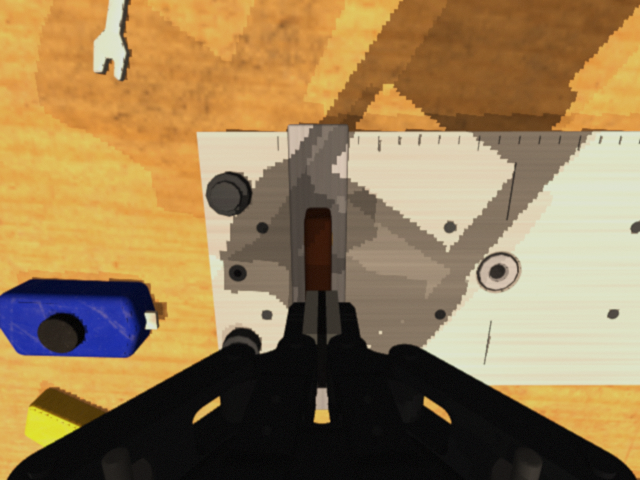

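The shut fingers stand over the middle of the rib at about (321,300), and the bar lies squarely across the plate. Bearing down now.

Call:
apply_moves --pt "0.0 0.0005 0 0.001 0" --pt "0.0 0.0005 0 0.002 0" --pt "0.0 0.0005 0 0.003 0" --pt "0.0 0.0005 0 0.004 0" --pt "0.0 0.0005 0 0.005 0" --pt "0.0 0.0005 0 0.0055 0" --pt "0.0 0.0005 0 0.006 0" --pt "0.0 0.0005 0 0.006 0"

```text
t: 19.0
tool_pos: [0.5173, -0.2237, 0.2475]
tool_rot: [-0.087, 3.14, -0.0]
contact_force: [-1.2, 1.8, 5.7]
opening: -0.0
grip_force: 2.5
```

Call:
apply_moves --pt "0.0 0 0 0.0005 0" --pt "0.0 0 0 0.001 0" --pt "0.0 0 0 0.0015 0" --pt "0.0 0 0 0.0015 0"

```text
t: 19.33
tool_pos: [0.5175, -0.2238, 0.2466]
tool_rot: [-0.087, 3.14, -0.001]
contact_force: [-2.9, 1.2, 8.6]
opening: -0.0
grip_force: 3.8
```

Call:
apply_moves --pt "0.0 0 0 0.0004 0" --pt "0.0 0 0 0.0008 0" --pt "0.0 0 0 0.0012 0" --pt "0.0 0 0 0.0016 0" --pt "0.0 0 0 0.002 0" --pt "0.0 0 0 0.002 0"

```text
t: 19.83
tool_pos: [0.5175, -0.2238, 0.2446]
tool_rot: [-0.087, 3.14, -0.001]
contact_force: [-2.7, 1.4, 8.2]
opening: -0.0001
grip_force: 3.8
```

Call:
apply_moves --pt "0.0 0 0 0.0004 0" --pt "0.0 0 0 0.0008 0" --pt "0.0 0 0 0.001 0" --pt "0.0 0 0 0.001 0"

```text
t: 20.17
tool_pos: [0.5173, -0.2238, 0.2436]
tool_rot: [0.087, -3.14, 0.0]
contact_force: [-3.6, 1.4, 9.3]
opening: 0.0001
grip_force: 4.3
```

Call:
apply_moves --pt "0.0 0 0 0.0004 0" --pt "0.0 0 0 0.0008 0" --pt "0.0 0 0 0.0008 0"

```text
t: 20.42
tool_pos: [0.5174, -0.2238, 0.2434]
tool_rot: [0.087, -3.14, -0.0]
contact_force: [-6.2, 2.8, 12.5]
opening: -0.0004
grip_force: 6.1
```

Call:
apply_moves --pt "0.0 0 0 0.0004 0" --pt "0.0 0 0 0.0008 0" --pt "0.0 0 0 0.0008 0"

```text
t: 20.67
tool_pos: [0.5174, -0.2238, 0.2434]
tool_rot: [0.087, -3.139, -0.0]
contact_force: [-7.8, 3.9, 15.9]
opening: 0.0002
grip_force: 8.1
```

The bar has stopped moving at the expected height. One slightly firmer hold to seat it, then I'll lift and measure.

Call:
apply_moves --pt "0.0 0 0 0.0004 0" --pt "0.0 0 0 0.0008 0" --pt "0.0 0 0 0.0012 0" --pt "0.0 0 0 0.0012 0" --pt "0.0 0 0 0.0012 0" --pt "0.0 0 0 0.0012 0"

```text
t: 21.17
tool_pos: [0.5175, -0.2238, 0.2433]
tool_rot: [0.087, -3.139, -0.0]
contact_force: [-10.4, 4.8, 22.0]
opening: -0.0005
grip_force: 11.2
```

Call:
apply_moves --pt "0.0 0 0 -0.004 0" --pt "0.0 0 0 -0.02 0" --pt "0.0 0 0 -0.04 0" --pt "0.0 0.03 0 -0.04 0" --pt "0.0 0.0605 0 -0.04 0" --pt "0.0 0.0605 0 -0.02 0" --pt "0.0 0.0605 0 0 0" --pt "0.0 0.0605 0 0.012 0" --pt "0.0 0.0605 0 0.014 0" --pt "0.0 0.0605 0 0.014 0"

```text
t: 22.0
tool_pos: [0.4565, -0.2267, 0.2242]
tool_rot: [0.087, -3.138, -0.003]
contact_force: [-0.4, -0.2, -0.7]
opening: 0.0002
grip_force: 0.0
```

```bash
python3 - <<'E'
from h import *
d=lie();print(rel())
E
```

```text
s -0.08 1509 0.0454
s -0.06 453 0.0455
bar (array([ 0.4459, -0.2277]), array([0.0281, 0.0189]), -85.69)
grip (array([ 0.4799, -0.2246]), array([0.0393, 0.0056]), 3.91) 0.0695
(array([0., 0., 0.]), 0, 'pose', array([ 0.4573, -0.2272,  0.2261]), np.float64(-176.82), 'f', array([-0. , -0.4,  0.1]))
```

The bar top reads 45.4 mm, so it is flush. Now to re-check both ends.

Call:
apply_moves --pt "0.0 0 0 0.002 0" --pt "0.0 0 0 0.004 0" --pt "0.0 0 0 0.005 0" --pt "0.0 0 0 0.006 0" --pt "0.0 0 0 0.007 0" --pt "0.0 0 0 0.0075 0" --pt "0.0 0 0 0.0075 0"

```text
t: 22.68
tool_pos: [0.457, -0.2271, 0.2194]
tool_rot: [0.087, -3.14, -0.0]
contact_force: [-4.2, 2.7, 9.4]
opening: -0.0002
grip_force: 4.5
```

Call:
apply_moves --pt "0.0 0 0 0.0004 0" --pt "0.0 0 0 0.0008 0" --pt "0.0 0 0 0.0008 0"

```text
t: 22.93
tool_pos: [0.4571, -0.2272, 0.2194]
tool_rot: [0.087, -3.14, -0.001]
contact_force: [-5.5, 3.3, 13.9]
opening: -0.0002
grip_force: 6.9
```

No give at the near end. Far end next.

Call:
apply_moves --pt "0.0 0 0 -0.01 0" --pt "0.0 0 0 -0.045 0" --pt "0.0 0 0 -0.05 0" --pt "0.0 -0.04 0.0005 -0.05 0" --pt "0.0 -0.08 0.0005 -0.05 0" --pt "0.0 -0.12 0.0005 -0.05 0" --pt "0.0 -0.12 0.0005 -0.05 0" --pt "0.0 -0.12 0.0005 -0.03 0" --pt "0.0 -0.12 0.0005 -0.015 0" --pt "0.0 -0.12 0.0005 -0.008 0" --pt "0.0 -0.12 0.0005 -0.006 0" --pt "0.0 -0.12 0.0005 -0.006 0"

```text
t: 23.93
tool_pos: [0.5762, -0.2198, 0.2227]
tool_rot: [0.086, -3.14, -0.001]
contact_force: [0.5, 0.1, -0.9]
opening: 0.0001
grip_force: 0.0
```

Call:
apply_moves --pt "0.0 0 0 0.001 0" --pt "0.0 0 0 0.002 0" --pt "0.0 0 0 0.003 0" --pt "0.0 0 0 0.004 0" --pt "0.0 0 0 0.005 0" --pt "0.0 0 0 0.0055 0" --pt "0.0 0 0 0.0055 0"

```text
t: 24.52
tool_pos: [0.5769, -0.2201, 0.2195]
tool_rot: [-0.087, 3.14, -0.001]
contact_force: [-3.6, 1.3, 7.3]
opening: -0.0001
grip_force: 3.8
```

Same height (.2195) and firm, so nothing rocks. I'll retreat and take a final look.

Call:
apply_moves --pt "0.0 0 0 0.0004 0" --pt "0.0 0 0 0.0004 0" --pt "0.0 0 0 -0.02 0" --pt "0.0 0 0 -0.06 0" --pt "0.0 0 0 -0.1 0" --pt "0.0 0 0 -0.13 0" --pt "0.0 0.06 0 -0.13 0" --pt "0.0 0.06 0 -0.13 0" --pt "0.0 0.06 0 -0.13 0"

```text
t: 25.27
tool_pos: [0.5144, -0.2232, 0.3484]
tool_rot: [0.085, -3.14, 0.001]
contact_force: [0.7, -0.9, -0.5]
opening: 0.0001
grip_force: 0.0
```

```bash
python3 - <<'E'
from h import *
d=lie();print(rel());cv2.imwrite('pics/w9.png',d['img'])
x=eyes.outline_of('jig',d)
C=cloud(d)
for r in x[:1]:
    J=C[r['region']&(abs(C[...,2]-.036)<.004)];print(rect(J),np.median(J[:,2]))
E
```

```text
s -0.08 563 0.0455
s -0.06 1024 0.0455
s -0.04 721 0.0455
s -0.02 486 0.0455
s 0.0 447 0.0455
s 0.02 438 0.0454
s 0.04 355 0.0454
bar (array([ 0.5056, -0.2243]), array([0.1368, 0.028 ]), 3.23)
grip (array([ 0.5147, -0.2238]), array([0.0797, 0.0123]), 3.36) 0.0693
(array([0., 0., 0.]), 0, 'pose', array([ 0.5162, -0.2232,  0.3479]), np.float64(-176.88), 'f', array([-0.3, -0. , -0.8]))
(array([ 0.5102, -0.1235]), array([0.3212, 0.151 ]), -86.65) 0.03558257346677757
```

View pics/w9.png

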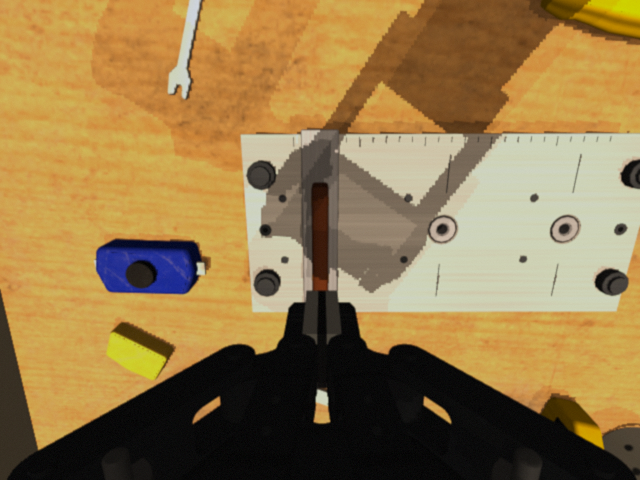

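The bar lies flat and square over station 1 (columns 303–338), the gripper is clear of it, and the other tools are undisturbed.

```bash
python3 -c "
from station import ctrl; print(ctrl.finish_job())"
```

```text
the job is handed in; nothing more can be done
None
```

The proud bush was station 1, the right-hand one, standing about 4 mm up; I rocked it, pressed it home and flush, found no rock at either end afterwards, left the straightedge lying flat there, and handed the job in at about 25 s.

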